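# Click-test latching switches and set the faulty one aside

### The job

Test the three push-button switches: push each green button fully down and let go. Leave the two that stay down where they are, clicked in. The one that pops back up is faulty: set it down upright in the red-rimmed tray, and leave the other things on the bench alone.

Things in the scene. Friction and masses are not known exactly. Their poses are not given: they have to be found in the camera images.
- switch_a_center (a point): one of three look-alike switch boxes, loose on the bench: grey plastic housing 84 (x) x 52 (y) x 58 mm high, 0.3 kg, black 18 mm cable stub 8 mm out of its +x end; on top, on the vertical centre axis, a 42 mm collar (to 63 mm above the bench) and a green push button. Point: centre of the housing, 29 mm above its underside. x along the long side, z up. Which of the three is faulty is not known
- switch_b_center (a point): one of three look-alike switch boxes, loose on the bench: grey plastic housing 84 (x) x 52 (y) x 58 mm high, 0.3 kg, black 18 mm cable stub 8 mm out of its +x end; on top, on the vertical centre axis, a 42 mm collar (to 63 mm above the bench) and a green push button. Point: centre of the housing, 29 mm above its underside. x along the long side, z up. Which of the three is faulty is not known
- switch_c_center (a point): one of three look-alike switch boxes, loose on the bench: grey plastic housing 84 (x) x 52 (y) x 58 mm high, 0.3 kg, black 18 mm cable stub 8 mm out of its +x end; on top, on the vertical centre axis, a 42 mm collar (to 63 mm above the bench) and a green push button. Point: centre of the housing, 29 mm above its underside. x along the long side, z up. Which of the three is faulty is not known
- switch_a_button (a joint): green push button of switch_a, 31 mm across, its top 78 mm above the bench when up (0), 68 mm when fully down (0.010 m). About 3 N straight down takes it to its stop. On a sound switch it then stays down when let go; on the faulty one it springs back up as the finger leaves it, to some 3 mm short of the top, where it started
- switch_b_button (a joint): green push button of switch_b, 31 mm across, its top 78 mm above the bench when up (0), 68 mm when fully down (0.010 m). About 3 N straight down takes it to its stop. On a sound switch it then stays down when let go; on the faulty one it springs back up as the finger leaves it, to some 3 mm short of the top, where it started
- switch_c_button (a joint): green push button of switch_c, 31 mm across, its top 78 mm above the bench when up (0), 68 mm when fully down (0.010 m). About 3 N straight down takes it to its stop. On a sound switch it then stays down when let go; on the faulty one it springs back up as the finger leaves it, to some 3 mm short of the top, where it started
- tray: shallow open plywood tray with a red rim, for rejects, fixed to the bench: 160 (its x) x 140 (its y) x 31 mm high outside, walls 5 mm, inside floor 150 x 130 mm and 5 mm above the bench. Origin: centre of its underside; x along its longer side, z up
- sanding_block_center (a point): brown cork sanding block 64x112x33 mm lying on the bench; a bystander. Point: its centre, 16 mm above the bench
- mallet_center (a point): wooden carver's mallet 85x254x86 mm lying on the bench; a bystander. Point: middle of it, 40 mm above the bench
- wax_tin_center (a point): round green-lidded tin, 86 mm wide, 29 mm high; a bystander. Point: its centre, 14 mm above the bench

How it is judged (in metres and radians):
At the end, for the whole second after the job is handed in: Two switches upright within 40 mm of their starts, buttons staying down (7 of 10 mm or more); the third upright, at rest and released on the tray floor, within 50 mm of its middle along each tray axis, its button tried: sprung back, yet 1 to 6 mm below its first height (((value of joint switch_a_button between 0.001 and 0.006 m and x of switch_a_center in the frame of tray between -0.05 and 0.05 m and y of switch_a_center in the frame of tray between -0.05 and 0.05 m and z of switch_a_center in the frame of tray below 0.039 m and angle between switch_a_center's own z axis and vertical below 0.12 rad and linear speed of switch_a below 0.02 m/s and value of joint each of switch_b_button, switch_c_button above 0.007 m and distance of each of switch_b_center, switch_c_center from where it was at the start of the episode below 0.04 m and angle between each of switch_b_center, switch_c_center's own z axis and vertical below 0.15 rad) or (value of joint switch_b_button between 0.001 and 0.006 m and x of switch_b_center in the frame of tray between -0.05 and 0.05 m and y of switch_b_center in the frame of tray between -0.05 and 0.05 m and z of switch_b_center in the frame of tray below 0.039 m and angle between switch_b_center's own z axis and vertical below 0.12 rad and linear speed of switch_b below 0.02 m/s and value of joint each of switch_a_button, switch_c_button above 0.007 m and distance of each of switch_a_center, switch_c_center from where it was at the start of the episode below 0.04 m and angle between each of switch_a_center, switch_c_center's own z axis and vertical below 0.15 rad) or (value of joint switch_c_button between 0.001 and 0.006 m and x of switch_c_center in the frame of tray between -0.05 and 0.05 m and y of switch_c_center in the frame of tray between -0.05 and 0.05 m and z of switch_c_center in the frame of tray below 0.039 m and angle between switch_c_center's own z axis and vertical below 0.12 rad and linear speed of switch_c below 0.02 m/s and value of joint each of switch_a_button, switch_b_button above 0.007 m and distance of each of switch_a_center, switch_b_center from where it was at the start of the episode below 0.04 m and angle between each of switch_a_center, switch_b_center's own z axis and vertical below 0.15 rad))); the robot touches nothing.
It fails at once if a bystander (sanding block, mallet, wax tin) is shifted by more than 30 mm (distance of any of sanding_block_center, mallet_center, wax_tin_center from where it was at the start of the episode above 0.03 m).
It fails at once if a switch is dropped: let go over the tray with its underside more than about 20 mm above the tray floor ((horizontal distance between switch_a_center and tray below 0.07 m and z of switch_a_center in the frame of tray above 0.055 m and contact force between switch_a and the fingers below 0.1 N) or (horizontal distance between switch_b_center and tray below 0.07 m and z of switch_b_center in the frame of tray above 0.055 m and contact force between switch_b and the fingers below 0.1 N) or (horizontal distance between switch_c_center and tray below 0.07 m and z of switch_c_center in the frame of tray above 0.055 m and contact force between switch_c and the fingers below 0.1 N)).
It also fails if it takes over 56 s, if anything falls off the work surface, if the arm or the gripper's body presses on something with over 40 N, if the wrist force passes 120 N, or if a joint passes its speed limit or range.

### The arm

A 6-joint arm with a two-finger parallel gripper is mounted at the origin on the work surface; the furniture and walls round the work are solid. World frame = base frame: x ahead of the robot, y to its left, z up, the work surface at z = 0. Lengths are in mm, angles in rad, forces in N, time in s.
With the tool pointing down it reaches from about 325 to 750 mm from the base axis. Payload 7.6 kg.
Tool frame: the origin (TCP) lies at the very end of the fingers, on their centre line; the grasp point (between the pads) lies 19 mm behind it; z points along the fingers, y is the direction in which the jaws open and shut (so a half turn about z gives the same grasp; the last joint's range is limited). The gripper opens to 85 mm and grips with 20 to 120 N. Pads are 22 mm wide; open, the fingers measure 114 mm over their backs; the gripper's body (76 mm by 85 mm) begins 54 mm behind the grasp point. The pads swing forward as they close: fully open they stand 13 mm farther back than shut.
Start: joints at [1.052, 0.052, 1.401, -0, 1.689, -0.07], TCP at [227.777, 473.036, 231.323] pointing down, gripper open.
Joint ranges: [-2.9, 2.9], [-0.91, 2.17], [0.12, 2.37], [-1.06, 4.2], [0.26, 2.73], [-2.93, 2.93]. Speed limits (rad/s): [2.57, 2.57, 3.01, 3.14, 3.14, 3.14].

### API

Orientations are given as a rotation vector (axis times angle).
In Python, from cell import arm, viewer gives the robot as it stands.
- The arm moves only by the shell command python3 -m jog 'ROWS' [FORCE]. ROWS is JSON, a list that holds one entry, the list of rows, each a list of 5 numbers: the shift along the tool's x, y, z in mm, then the turn about the tool's z in degrees, then the closure in counts, from 0 (fully open) to 255 (shut). A call has exactly 10 rows; each row shifts and turns the pose as measured when the row begins, along the tool's axes as they then stand; what a row does not reach is not made up. A row lasts 1/10 s, in which the tool goes at most 50 mm and 8.59 degrees, less where a joint would pass 70% of its speed; a pose out of reach is approached as far as the arm can. A call is refused whole if a number of a shift passes 50 or a number of a turn 8.59, either way. A call with a gripper value outside its range is refused whole. The fingers move at their own pace and stop on an object; FORCE is the grip in N (left out, the last holds). Time passes only in rows, so rows that do not move let the fingers close, or fill a call up. It gives the time, the measured TCP pose, the force and the opening at its end, in the units of the state.
- arm.state(): the state, without advancing time (a new reading comes with each control period).
- viewer.read_camera(name): name is "scene" or "top"; returns a dict with "img" (420x560x3 uint8, red, green, blue), "z_map" (420x560 float32, mm along the optical axis (not along the pixel's ray), 0 where there is no reading), "fovy" (degrees; the focal length in pixels is half the picture's height over the tangent of half this angle, whatever the lens; pixels are square), "cx", "cy" (the principal point, pixels), "eye" and "rotation" of the camera in the world. Camera axes: x right, y down, z forward; pixel columns grow to the right and rows downward; lengths in mm; the calibration is good to about 2 mm. A picture is of the moment at which its call begins.
- arm.sign_off(): hands the job in, once; it reports no verdict.
The state is a dict: "time_s": time; "qpos": joint angles; "joint_vel": joint speeds; "effort": joint torques, N m; "eef_pos": TCP position; "ee_rot": TCP orientation; "force": force on the tool from outside, world axes, zero at the start; "moment": the same for the moment, N m; "width": finger opening in mm.
Only numpy, scipy, OpenCV 4.12 (cv2) and the standard library are available. Lean on these libraries where they do the work, as an engineer would, in place of code of your own. Each camera call takes 0.05 s, during which the arm holds its last target.

## Working session

There is one attempt and no reset: what is moved stays moved. The work goes in short steps, Python scripts to look and compute and a shell command to move; the robot and the scene stay as the last step left them, time stands still between calls to the robot, and variables do not carry over. Pictures are saved under pics/ and viewed, and the job is handed in when it is done.

```bash
mkdir -p pics; ls
cat > h.py <<'E'
import numpy as np, cv2
from cell import arm, viewer
def cam(n):
    c=viewer.read_camera(n); c['f']=210/np.tan(np.radians(c['fovy'])/2); return c
def world(c,u,v,z=None):
    d=c['z_map'][int(round(v)),int(round(u))] if z is None else z
    p=np.array([(u-c['cx'])/c['f']*d,(v-c['cy'])/c['f']*d,d])
    return np.array(c['eye'])+np.array(c['rotation'])@p
def wz(c,u,v,h):
    r=np.array(c['rotation'])@np.array([(u-c['cx'])/c['f'],(v-c['cy'])/c['f'],1.])
    e=np.array(c['eye']); return e+r*(h-e[2])/r[2]
def save(c,n): cv2.imwrite('pics/'+n+'.png',c['img'][:,:,::-1])
E
python3 - <<'E'
from h import *
import pickle
for n in ('scene','top'):
    c=cam(n); save(c,n+'0'); pickle.dump(c,open(n+'0.pkl','wb'))
    print(n,c['fovy'],c['cx'],c['cy'],c['eye'],np.round(c['rotation'],3).tolist())
print(arm.state())
E
```

```text
pics
scene 52.37963599076833 280.3019340050518 210.67279460133986 [ -78.65835402 -526.9126657   663.43167675] [-2.005, 0.972, -0.474]
top 54.02296941629382 274.56158184416455 199.2417438441014 [ 407.93321962   -6.65196193 1014.35893587] [-2.152, 2.106, -0.148]
{'time_s': 0.1, 'qpos': array([ 1.05170657e+00,  5.27742037e-02,  1.40161712e+00, -6.66528249e-06,
        1.68859263e+00, -7.02677225e-02]), 'joint_vel': array([-1.89315291e-03, -3.04123709e-03, -2.80423623e-03,  7.01919712e-05,
       -1.12952028e-04, -2.13344799e-04]), 'effort': array([ 1.56817823e-03, -3.82584000e+01, -3.60982704e+01, -7.13116947e-05,
        4.77314854e-03, -6.39462746e-05]), 'eef_pos': array([227.63405209, 472.78963356, 230.55948981]), 'ee_rot': array([-6.99018014e-01, -3.06242957e+00,  2.09400305e-03]), 'force': array([ 0.22809524, -0.26527642, -0.56541456]), 'moment': array([1.67502945e-05, 1.61777889e-02, 1.67415861e-02]), 'width': 85.29705414179914}
```

Rotation is a rotation vector; fix the helper.

```bash
sed -i "s/return c$/c['rotation']=cv2.Rodrigues(np.array(c['rotation'],float))[0] if np.size(c['rotation'])==3 else c['rotation']; return c/" h.py; sed -n 1,6p h.py
python3 - <<'E'
import pickle,cv2,numpy as np
for n in ('scene','top'):
    c=pickle.load(open(n+'0.pkl','rb')); c['rotation']=cv2.Rodrigues(np.array(c['rotation'],float))[0]
    pickle.dump(c,open(n+'0.pkl','wb')); print(c['rotation'].round(3))
E
```

```text
import numpy as np, cv2
from cell import arm, viewer
def cam(n):
    c=viewer.read_camera(n); c['f']=210/np.tan(np.radians(c['fovy'])/2); c['rotation']=cv2.Rodrigues(np.array(c['rotation'],float))[0] if np.size(c['rotation'])==3 else c['rotation']; return c
def world(c,u,v,z=None):
    d=c['z_map'][int(round(v)),int(round(u))] if z is None else z
[[ 0.628 -0.462  0.627]
 [-0.778 -0.35   0.522]
 [-0.022 -0.815 -0.579]]
[[ 0.023 -0.987  0.158]
 [-1.    -0.02   0.022]
 [-0.018 -0.159 -0.987]]
```

View pics/top0.png

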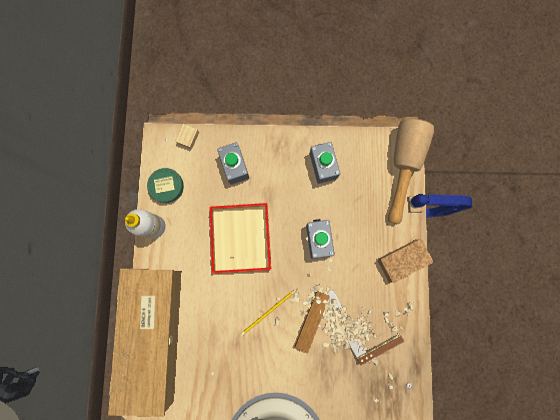

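View pics/scene0.png

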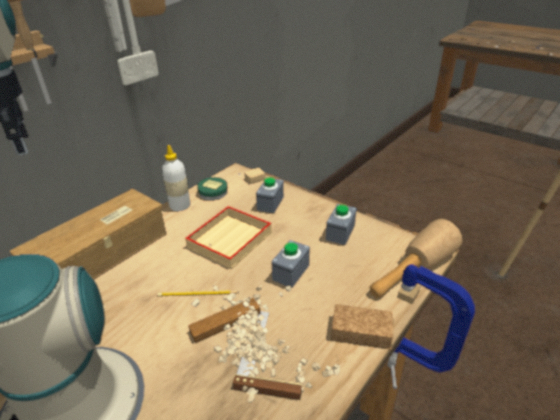

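Run:
```python
from h import *
import pickle
t=pickle.load(open('top0.pkl','rb'))
im=t['img'][:,:,::-1]
cr=im[110:290,200:360]; cv2.imwrite('pics/crop0.png',cv2.resize(cr,None,fx=4,fy=4*0.83,interpolation=cv2.INTER_CUBIC))
hsv=cv2.cvtColor(t['img'],cv2.COLOR_RGB2HSV)
m=((hsv[...,0]>50)&(hsv[...,0]<75)&(hsv[...,1]>150)&(hsv[...,2]>110)).astype(np.uint8)
n,l,s,cc=cv2.connectedComponentsWithStats(m)
for i in range(1,n):
    if s[i,4]>40: print('green',s[i],cc[i],wz(t,*cc[i],78).round(1),world(t,*cc[i]).round(1))
# red rim
m=(((hsv[...,0]<6)|(hsv[...,0]>174))&(hsv[...,1]>170)&(hsv[...,2]>120)).astype(np.uint8)
p=np.argwhere(m)[:,::-1]; w=np.array([wz(t,u,v,31)[:2] for u,v in p],np.float32)
print(len(p),cv2.minAreaRect(w))
# switch top faces via depth: height ~58
vv,uu=np.mgrid[0:420,0:560]
d=t['z_map']; P=np.stack([(uu-t['cx'])/t['f']*d,(vv-t['cy'])/t['f']*d,d],-1)@t['rotation'].T+t['eye']
h=P[...,2]
print('bench z',np.median(h[300:330,200:240]))
m=((h>48)&(h<95)).astype(np.uint8)
n,l,s,cc=cv2.connectedComponentsWithStats(m)
for i in range(1,n):
    if 300<s[i,4]<3000:
        q=P[(l==i)&(h>50)][:,:2].astype(np.float32); print(s[i],cv2.minAreaRect(q), np.percentile(h[l==i],[50,99]))
```

```text
green [226 153  12  12 114] [231.13157895 158.79824561] [652. 118.  78.] [651.5 117.8  79.8]
green [321 153  12  12 108] [326.09259259 158.02777778] [ 657.9 -104.1   78. ] [ 658.6 -104.4   75.3]
green [315 232  13  13 123] [321.1300813  238.04065041] [471.2 -93.5  78. ] [471.3 -93.5  77. ]
547 ((471.4325866699219, 96.70301818847656), (158.99009704589844, 139.3643341064453), 4.850093364715576)
bench z -0.6766032250725971
[ 397  119   37   51 1479] ((700.5479736328125, -314.29010009765625), (80.83920288085938, 115.28557586669922), 75.7912826538086) [68.99535845 84.03376738]
[217 143  31  38 744] ((652.2957763671875, 118.69291687011719), (84.48804473876953, 51.709529876708984), 20.17288589477539) [58.31656137 79.78590682]
[311 142  29  38 754] ((658.2412109375, -103.56591796875), (84.9618148803711, 52.15346908569336), 15.879122734069824) [58.08119932 79.49033789]
[412 194  60  14 619] ((562.5293579101562, -377.660400390625), (137.83255004882812, 30.087692260742188), 87.89073944091797) [77.4084961  82.54643318]
[307 220  28  39 816] ((471.0679016113281, -93.74855041503906), (83.87551879882812, 52.18756103515625), 8.91761302947998) [58.05821959 79.86868479]
```

View pics/crop0.png

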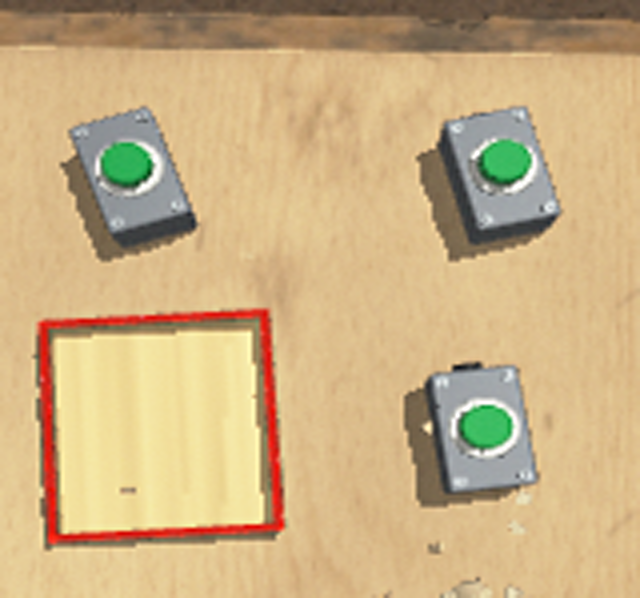

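```bash
cat >> h.py <<'E'
def to(x,y,z,yaw=None):
    s=arm.state(); R=cv2.Rodrigues(s['ee_rot'])[0]; p=s['eef_pos']
    d=R.T@(np.array([x,y,z])-p)
    ya=np.degrees(np.arctan2(R[1,1],R[0,1]))
    print('t',round(s['time_s'],2),'pos',p.round(1),'tilt',np.degrees(np.arccos(-R[2,2])).round(2),'jawdir deg',ya.round(1),'F',s['force'].round(1),'w',round(s['width'],1),'q6',s['qpos'][5].round(2))
    print('tool delta',d.round(1))
    if yaw is not None:
        t=-(yaw-ya); t=(t+90)%180-90; print('tool turn deg',t.round(1))   # tool z is down
E
python3 - <<'E'
from h import *
import pickle
t=pickle.load(open('top0.pkl','rb'))
vv,uu=np.mgrid[0:420,0:560]
d=t['z_map']; P=np.stack([(uu-t['cx'])/t['f']*d,(vv-t['cy'])/t['f']*d,d],-1)@t['rotation'].T+t['eye']
print('bottle',np.nanmax(P[205:245,122:165,2]),P[225,135].round(), 'box',P[330:400,120:170,2].max())
to(652,118.4,120,110.2)
E
```

```text
bottle 1014.3589358727214 [485. 304. 158.] box 1014.3589358727214
t 0.1 pos [227.6 472.8 230.6] tilt 0.08 jawdir deg 64.3 F [ 0.2 -0.3 -0.6] w 85.3 q6 -0.07
tool delta [-536.1 -135.   110.7]
tool turn deg -45.9
```

```bash
python3 -m jog '[[[-30,-7,0,0,255],[-45,-11,0,0,255],[-45,-11,0,0,255],[-45,-11,0,0,255],[-45,-11,0,0,255],[-45,-11,0,0,255],[-45,-11,0,0,255],[-45,-11,0,0,255],[-45,-11,0,0,255],[-45,-11,0,0,255]]]' 30; python3 -c "
from h import *
to(652,118.4,120,110.2)"
```

```text
time_s: 1.1
eef_pos: [581.7, 181.3, 225.3]
ee_rot: [-0.681, -3.06, 0.009]
force: [0.1, 0.2, 0.2]
width: -0.2
t 1.1 pos [581.7 181.3 225.3] tilt 0.5 jawdir deg 64.9 F [0.1 0.2 0.2] w -0.2 q6 -0.89
tool delta [-90.9 -26.4 105. ]
tool turn deg -45.3
```

```bash
python3 -m jog '[[[-30,-9,20,0,255],[-30,-9,25,0,255],[-20,-6,25,0,255],[-6,-1,20,0,255],[0,0,10,0,255],[0,0,3,0,255],[0,0,0,0,255],[0,0,0,0,255],[0,0,0,0,255],[0,0,0,0,255]]]'; python3 -c "
from h import *
to(652,118.4,90,110.2)"
```

```text
time_s: 2.1
eef_pos: [653.4, 114.7, 118.1]
ee_rot: [-0.69, -3.058, 0.009]
force: [-0.6, 0.3, 0.3]
width: 0.1
t 2.1 pos [653.4 114.7 118.1] tilt 0.49 jawdir deg 64.6 F [-0.6  0.3  0.3] w 0.1 q6 -1.01
tool delta [ 2.8  2.9 28.1]
tool turn deg -45.6
```

```bash
python3 -m jog '[[[3,3,10,0,255],[0,0,12,0,255],[0,0,9,0,255],[0,0,5,0,255],[0,0,4,0,255],[0,0,4,0,255],[0,0,3,0,255],[0,0,2,0,255],[0,0,0,0,255],[0,0,0,0,255]]]'; python3 -c "
from h import *
to(652,118.4,67,110.2)"
```

```text
time_s: 3.1
eef_pos: [652.2, 119.6, 69.0]
ee_rot: [-0.689, -3.062, 0.007]
force: [-0.9, 0.3, 0.7]
width: 0.1
t 3.1 pos [652.2 119.6  69. ] tilt 0.29 jawdir deg 64.6 F [-0.9  0.3  0.7] w 0.1 q6 -1.0
tool delta [-0.3 -1.2  2.1]
tool turn deg -45.6
```

```bash
python3 -m jog '[[[0,0,1,0,255],[0,0,1,0,255],[0,0,1,0,255],[0,0,1,0,255],[0,0,0,0,255],[0,0,0,0,255],[0,0,0,0,255],[0,0,0,0,255],[0,0,0,0,255],[0,0,0,0,255]]]'; python3 -c "
from h import *
to(652,118.4,67,110.2); save(cam('scene'),'s1')"
```

```text
time_s: 4.1
eef_pos: [652.4, 119.6, 68.1]
ee_rot: [-0.69, -3.063, 0.006]
force: [-1.9, -0.1, 2.5]
width: -0.0
t 4.1 pos [652.4 119.6  68.1] tilt 0.24 jawdir deg 64.6 F [-1.9 -0.1  2.5] w -0.0 q6 -1.0
tool delta [-0.1 -1.3  1.1]
tool turn deg -45.6
```

View pics/s1.png

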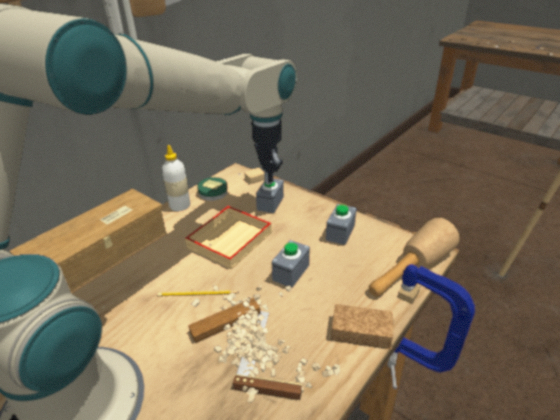

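The closed fingers stand on the far-left button (around pixel 270,182), with 2.5 N and z = 68.1. I'll press a little harder to make sure it reaches the stop.

```bash
python3 -m jog '[[[0,0,3,0,255],[0,0,3,0,255],[0,0,3,0,255],[0,0,3,0,255],[0,0,3,0,255],[0,0,3,0,255],[0,0,3,0,255],[0,0,3,0,255],[0,0,3,0,255],[0,0,3,0,255]]]'; python3 -c "
from h import *
to(652,118.4,67,110.2)"
```

```text
time_s: 5.15
eef_pos: [652.9, 119.7, 68.0]
ee_rot: [0.688, 3.06, -0.004]
force: [-10.6, -1.3, 17.2]
width: 0.3
t 5.15 pos [652.9 119.7  68. ] tilt 0.34 jawdir deg 64.7 F [-10.6  -1.3  17.2] w 0.3 q6 -1.0
tool delta [ 0.3 -1.5  1. ]
tool turn deg -45.5
```

Hard stop reached: z is 68.0 at 17 N. Next I lift off straight up.

```bash
python3 -m jog '[[[0,0,-5,0,255],[0,0,-15,0,255],[0,0,-25,0,255],[0,0,-20,0,255],[0,0,0,0,255],[0,0,0,0,255],[0,0,0,0,255],[0,0,0,0,255],[0,0,0,0,255],[0,0,0,0,255]]]'; python3 -c "
from h import *
to(658.2,-104,130,105.9)
c=cam('scene');cv2.imwrite('pics/s2.png',cv2.resize(c['img'][150:290,230:370,::-1],None,fx=4,fy=4,interpolation=cv2.INTER_CUBIC))"
```

```text
time_s: 6.15
eef_pos: [651.4, 119.4, 131.3]
ee_rot: [0.69, 3.065, -0.008]
force: [0.6, 0.5, 0.1]
width: 0.1
t 6.15 pos [651.4 119.4 131.3] tilt 0.28 jawdir deg 64.6 F [0.6 0.5 0.1] w 0.1 q6 -1.0
tool delta [-101.9 -199.     2.4]
tool turn deg -41.3
```

View pics/s2.png

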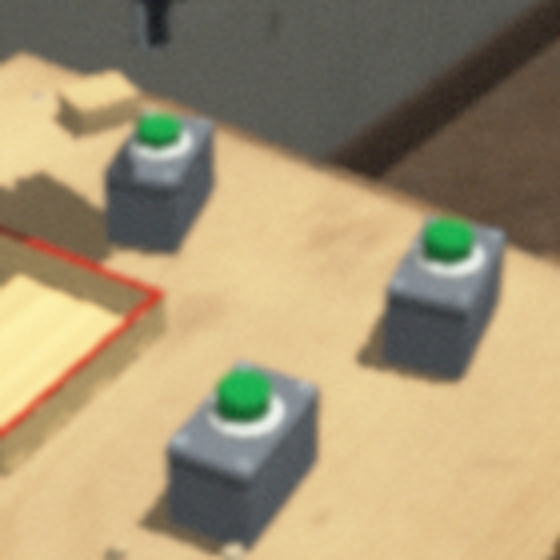

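The far-left button (crop 158,130) stands out about as far as the untried ones, so it looks faulty. I'll confirm by comparison after trying the others.

```bash
python3 -m jog '[[[-15,-29,0,0,255],[-20,-39,0,0,255],[-20,-39,0,0,255],[-20,-39,0,0,255],[-15,-30,5,0,255],[-9,-16,15,0,255],[-2,-4,10,0,255],[0,0,5,0,255],[0,0,0,0,255],[0,0,0,0,255]]]'; python3 -c "
from h import *
to(658.2,-104,90,105.9)"
```

```text
time_s: 7.2
eef_pos: [658.6, -105.4, 94.1]
ee_rot: [-0.682, -3.065, 0.006]
force: [0.5, 0.4, -0.4]
width: -0.0
t 7.2 pos [ 658.6 -105.4   94.1] tilt 0.26 jawdir deg 64.9 F [ 0.5  0.4 -0.4] w -0.0 q6 -1.35
tool delta [0.9 1.2 4.1]
tool turn deg -41.0
```

```bash
python3 -m jog '[[[1,1,9,0,255],[0,0,5,0,255],[0,0,4,0,255],[0,0,4,0,255],[0,0,3,0,255],[0,0,3,0,255],[0,0,3,0,255],[0,0,3,0,255],[0,0,3,0,255],[0,0,3,0,255]]]'; python3 -c "
from h import *
to(658.2,-104,67,105.9)"
```

```text
time_s: 8.2
eef_pos: [659.8, -101.4, 68.0]
ee_rot: [0.675, 3.062, -0.006]
force: [-10.5, 2.2, 15.3]
width: 0.0
t 8.2 pos [ 659.8 -101.4   68. ] tilt 0.4 jawdir deg 65.1 F [-10.5   2.2  15.3] w 0.0 q6 -1.34
tool delta [ 0.4 -3.   1. ]
tool turn deg -40.8
```

At the stop: z is 68.0 at 15 N. Lift off, then on to the near one.

```bash
python3 -m jog '[[[0,0,-5,0,255],[0,0,-15,0,255],[0,0,-25,0,255],[0,0,-20,0,255],[0,0,0,0,255],[0,0,0,0,255],[0,0,0,0,255],[0,0,0,0,255],[0,0,0,0,255],[0,0,0,0,255]]]'; python3 -c "
from h import *
to(471.1,-93.6,130,98.9)"
```

```text
time_s: 9.2
eef_pos: [658.5, -100.6, 132.9]
ee_rot: [0.676, 3.067, -0.005]
force: [0.3, 0.7, 0.1]
width: 0.0
t 9.2 pos [ 658.5 -100.6  132.9] tilt 0.19 jawdir deg 65.1 F [0.3 0.7 0.1] w 0.0 q6 -1.34
tool delta [173.  -72.4   2.7]
tool turn deg -33.8
```

```bash
python3 -m jog '[[[25,-10,0,0,255],[40,-17,0,0,255],[40,-17,0,0,255],[35,-15,0,0,255],[20,-8,5,0,255],[10,-4,15,0,255],[3,-1,10,0,255],[0,0,5,0,255],[0,0,0,0,255],[0,0,0,0,255]]]'; python3 -c "
from h import *
to(471.1,-93.6,90,98.9)"
```

```text
time_s: 10.2
eef_pos: [464.0, -92.6, 92.1]
ee_rot: [-0.675, -3.065, 0.005]
force: [-0.2, 0.1, 0.2]
width: 0.2
t 10.2 pos [464.  -92.6  92.1] tilt 0.23 jawdir deg 65.2 F [-0.2  0.1  0.2] w 0.2 q6 -1.41
tool delta [-6.9  2.1  2.1]
tool turn deg -33.7
```

```bash
python3 -m jog '[[[-5,1,1,0,255],[-2,1,6,0,255],[0,0,5,0,255],[0,0,4,0,255],[0,0,4,0,255],[0,0,3,0,255],[0,0,3,0,255],[0,0,3,0,255],[0,0,3,0,255],[0,0,3,0,255]]]'; python3 -c "
from h import *
to(471.1,-93.6,67,98.9)"
```

```text
time_s: 11.2
eef_pos: [474.4, -94.3, 67.8]
ee_rot: [0.674, 3.068, -0.006]
force: [-14.5, 3.7, 23.9]
width: -0.0
t 11.2 pos [474.4 -94.3  67.8] tilt 0.21 jawdir deg 65.2 F [-14.5   3.7  23.9] w -0.0 q6 -1.41
tool delta [ 3.2 -0.8  0.8]
tool turn deg -33.7
```

```bash
python3 -m jog '[[[0,0,-5,0,255],[0,0,-15,0,255],[0,0,-25,0,255],[0,0,-30,0,255],[30,20,-5,0,255],[40,20,0,0,0],[0,0,0,0,0],[0,0,0,0,0],[0,0,0,0,0],[0,0,0,0,0]]]'
python3 - <<'E'
from h import *
to(652,118.4,140,110.2)
c=cam('scene');cv2.imwrite('pics/s3.png',cv2.resize(c['img'][150:290,230:370,::-1],None,fx=4,fy=4,interpolation=cv2.INTER_CUBIC))
t=cam('top');save(t,'t3')
hsv=cv2.cvtColor(t['img'],cv2.COLOR_RGB2HSV)
m=((hsv[...,0]>50)&(hsv[...,0]<75)&(hsv[...,1]>150)&(hsv[...,2]>110)).astype(np.uint8)
n,l,s,cc=cv2.connectedComponentsWithStats(m)
import pickle; t0=pickle.load(open('top0.pkl','rb'))
for i in range(1,n):
    if s[i,4]>30:
        mm=cv2.erode((l==i).astype(np.uint8),np.ones((3,3)))>0
        print(s[i],cc[i],'depth',t['z_map'][mm].mean(),'before',t0['z_map'][mm].mean(), world(t,*cc[i]).round(1))
E
```

```text
time_s: 12.2
eef_pos: [426.6, -27.4, 150.5]
ee_rot: [0.677, 3.065, -0.005]
force: [-0.1, 0.4, -0.2]
width: 72.3
t 12.2 pos [426.6 -27.4 150.5] tilt 0.22 jawdir deg 65.1 F [-0.1  0.4 -0.2] w 72.3 q6 -1.28
tool delta [-143.   227.2   10.3]
tool turn deg -45.1
[226 154  12  12 112] [231.33928571 159.16964286] depth 969.2879 before 965.7454 [652.1 118.   74.1]
[320 154  12  11 106] [325.60377358 158.99056604] depth 957.0351 before 962.29834 [ 658.9 -104.3   65. ]
```

View pics/s3.png

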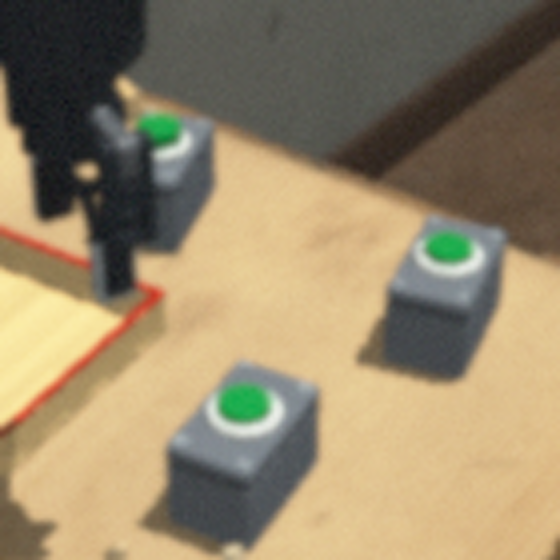

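View pics/t3.png

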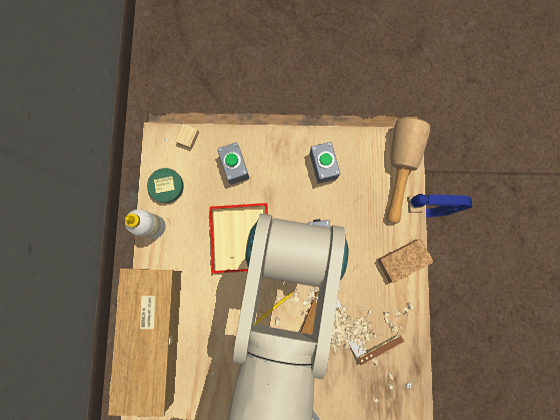

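The far-right (crop 448,247) and near (245,403) buttons are down, and the depth there dropped about 10 mm. The far-left (158,130) is back up at about 74 mm, so it is the faulty one. I'll turn the jaws for it first.

```bash
python3 -m jog '[[[0,0,0,-8.5,0],[0,0,0,-8.5,0],[0,0,0,-8.5,0],[0,0,0,-8.5,0],[0,0,0,-8.5,0],[0,0,0,-3,0],[0,0,0,0,0],[0,0,0,0,0],[0,0,0,0,0],[0,0,0,0,0]]]'; python3 -c "
from h import *
to(652.2,118.5,140,110.2)"
```

```text
time_s: 13.3
eef_pos: [428.0, -30.9, 148.3]
ee_rot: [0.577, -3.084, 0.004]
force: [0.1, 0.6, -0.1]
width: 85.7
t 13.3 pos [428.  -30.9 148.3] tilt 0.27 jawdir deg 111.2 F [ 0.1  0.6 -0.1] w 85.7 q6 -2.1
tool delta [-263.1   58.3    7. ]
tool turn deg 1.0
```

```bash
python3 -m jog '[[[-25,6,0,0,0],[-40,9,0,0,0],[-45,10,0,0,0],[-45,10,0,0,0],[-45,10,0,0,0],[-35,8,0,0,0],[-20,4,0,0,0],[-6,1,0,1,0],[0,0,0,0,0],[0,0,0,0,0]]]'; python3 -c "
from h import *
to(652.2,118.5,100,110.2)"
```

```text
time_s: 14.3
eef_pos: [658.5, 121.8, 144.5]
ee_rot: [0.534, -3.091, 0.006]
force: [-0.2, 0.4, -0.6]
width: 85.3
t 14.3 pos [658.5 121.8 144.5] tilt 0.36 jawdir deg 109.6 F [-0.2  0.4 -0.6] w 85.3 q6 -1.78
tool delta [ 6.8 -0.9 44.6]
tool turn deg -0.6
```

```bash
python3 -m jog '[[[5,-1,10,-0.6,0],[2,0,15,0,0],[0,0,15,0,0],[0,0,8,0,0],[0,0,4,0,0],[0,0,2,0,0],[0,0,0,0,0],[0,0,0,0,0],[0,0,0,0,0],[0,0,0,0,0]]]'; python3 -c "
from h import *
to(652.2,118.5,26,110.2)"
```

```text
time_s: 15.3
eef_pos: [650.4, 115.5, 89.5]
ee_rot: [0.544, -3.091, 0.007]
force: [0.8, 0.2, -0.1]
width: 85.1
t 15.3 pos [650.4 115.5  89.5] tilt 0.29 jawdir deg 110.0 F [ 0.8  0.2 -0.1] w 85.1 q6 -1.8
tool delta [-2.9  2.4 63.5]
tool turn deg -0.2
```

```bash
python3 -m jog '[[[-2,2,10,0,0],[-1,1,15,0,0],[0,0,15,0,0],[0,0,12,0,0],[0,0,8,0,0],[0,0,5,0,0],[0,0,3,0,0],[0,0,0,0,0],[0,0,0,0,0],[0,0,0,0,0]]]'; python3 -c "
from h import *
to(652.2,118.5,20,110.2)"
```

```text
time_s: 16.3
eef_pos: [651.8, 119.4, 14.4]
ee_rot: [0.544, -3.09, 0.007]
force: [-0.0, 0.2, -0.3]
width: 85.4
t 16.3 pos [651.8 119.4  14.4] tilt 0.34 jawdir deg 110.0 F [-0.   0.2 -0.3] w 85.4 q6 -1.79
tool delta [-0.1 -1.  -5.6]
tool turn deg -0.2
```

```bash
python3 -m jog '[[[0,-1,-5,0,0],[0,0,0,0,60],[0,0,0,0,80],[0,0,0,0,120],[0,0,0,0,160],[0,0,0,0,200],[0,0,0,0,255],[0,0,0,0,255],[0,0,0,0,255],[0,0,0,0,255]]]' 45; python3 -c "
from h import *
to(652.2,118.5,80,110.2)"
```

```text
time_s: 17.3
eef_pos: [653.3, 118.4, 22.1]
ee_rot: [0.545, -3.093, 0.007]
force: [-0.1, -0.1, -0.3]
width: 51.3
t 17.3 pos [653.3 118.4  22.1] tilt 0.25 jawdir deg 110.0 F [-0.1 -0.1 -0.3] w 51.3 q6 -1.79
tool delta [  1.1   0.2 -57.9]
tool turn deg -0.2
```

Gripped at 51.3 mm, which matches the 52 mm housing. Lift.

```bash
python3 -m jog '[[[0,0,-5,0,255],[0,0,-10,0,255],[0,0,-15,0,255],[0,0,-20,0,255],[0,0,-15,0,255],[0,0,-5,0,255],[0,0,0,0,255],[0,0,0,0,255],[0,0,0,0,255],[0,0,0,0,255]]]'; python3 -c "
from h import *
to(471.4,96.7,90,94.9)
save(cam('scene'),'s4')"
```

```text
time_s: 18.3
eef_pos: [651.4, 118.7, 94.5]
ee_rot: [0.544, -3.087, 0.006]
force: [0.4, 0.4, -3.1]
width: 51.5
t 18.3 pos [651.4 118.7  94.5] tilt 0.44 jawdir deg 110.0 F [ 0.4  0.4 -3.1] w 51.5 q6 -1.79
tool delta [176.6  40.9   5.6]
tool turn deg 15.1
```

View pics/s4.png

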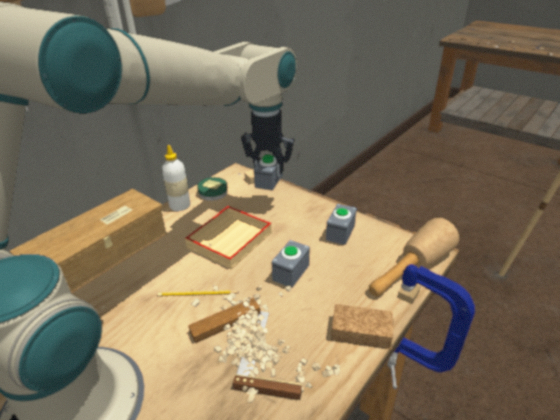

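The switch is held level in the jaws (267,172), with about 3 N of weight on the wrist. Carry it to the tray.

```bash
python3 -m jog '[[[10,2,0,0,255],[20,5,0,0,255],[28,7,0,0,255],[30,7,0,0,255],[30,7,0,0,255],[25,6,0,0,255],[18,4,0,0,255],[10,2,0,0,255],[3,0,0,0,255],[0,0,0,0,255]]]'; python3 -c "
from h import *
to(471.4,96.7,60,94.9)"
```

```text
time_s: 19.35
eef_pos: [465.0, 95.5, 90.5]
ee_rot: [0.543, -3.081, 0.006]
force: [0.3, 0.6, -3.9]
width: 51.5
t 19.35 pos [465.   95.5  90.5] tilt 0.8 jawdir deg 110.0 F [ 0.3  0.6 -3.9] w 51.5 q6 -1.79
tool delta [-6.9 -1.  30.4]
tool turn deg 15.1
```

```bash
python3 -m jog '[[[-4,0,0,0,255],[-2,0,0,4,255],[0,0,5,6,255],[0,0,8,5,255],[0,0,8,0,255],[0,0,5,0,255],[0,0,2,0,255],[0,0,0,0,255],[0,0,0,0,255],[0,0,0,0,255]]]'; python3 -c "
from h import *
to(471.4,96.7,27,94.9)"
```

```text
time_s: 20.35
eef_pos: [475.7, 98.2, 61.3]
ee_rot: [0.131, -3.128, 0.008]
force: [0.5, -0.8, -2.8]
width: 51.5
t 20.35 pos [475.7  98.2  61.3] tilt 0.66 jawdir deg 94.8 F [ 0.5 -0.8 -2.8] w 51.5 q6 -1.52
tool delta [ 4.  -0.9 34.4]
tool turn deg -0.1
```

```bash
python3 -m jog '[[[3,-1,4,0,255],[0,0,7,0,255],[0,0,7,0,255],[0,0,5,0,255],[0,0,3,0,255],[0,0,2,0,255],[0,0,1,0,255],[0,0,0,0,255],[0,0,0,0,255],[0,0,0,0,255]]]'; python3 -c "
from h import *
to(471.4,96.7,27,94.9);save(cam('scene'),'s5')"
```

```text
time_s: 21.35
eef_pos: [472.4, 96.7, 30.2]
ee_rot: [0.132, -3.129, 0.008]
force: [0.8, -0.1, -3.1]
width: 51.7
t 21.35 pos [472.4  96.7  30.2] tilt 0.61 jawdir deg 94.8 F [ 0.8 -0.1 -3.1] w 51.7 q6 -1.53
tool delta [1.  0.1 3.2]
tool turn deg -0.1
```

View pics/s5.png

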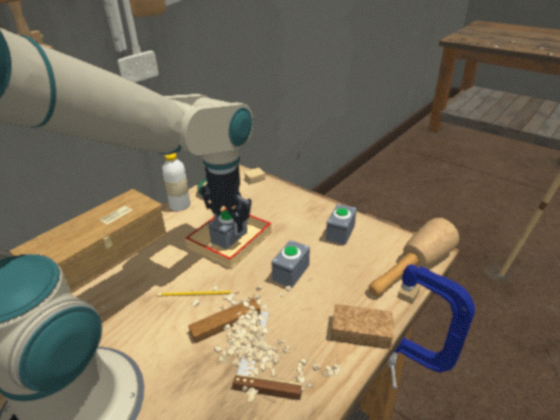

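The switch hangs level in the tray (230,228), about 3 mm above its floor. Lower it the rest of the way.

```bash
python3 -m jog '[[[0,0,1,0,255],[0,0,1,0,255],[0,0,1,0,255],[0,0,1,0,255],[0,0,1,0,255],[0,0,0,0,255],[0,0,0,0,255],[0,0,0,0,255],[0,0,0,0,255],[0,0,0,0,255]]]'; python3 -c "
from h import *
to(471.4,96.7,27,94.9)"
```

```text
time_s: 22.4
eef_pos: [473.4, 96.8, 27.2]
ee_rot: [0.132, -3.132, 0.007]
force: [-0.6, 0.3, -0.8]
width: 51.6
t 22.4 pos [473.4  96.8  27.2] tilt 0.48 jawdir deg 94.8 F [-0.6  0.3 -0.8] w 51.6 q6 -1.53
tool delta [2.  0.1 0.2]
tool turn deg -0.1
```

Wrist load has dropped to −0.8 N, so it is resting on the floor. Release slowly, then retreat.

```bash
python3 -m jog '[[[0,0,0,0,110],[0,0,0,0,90],[0,0,0,0,80],[0,0,0,0,70],[0,0,0,0,60],[0,0,0,0,50],[0,0,0,0,45],[0,0,0,0,45],[0,0,0,0,45],[0,0,0,0,45]]]'; python3 -c "
from h import *
to(471.4,96.7,120,94.9)"
```

```text
time_s: 23.4
eef_pos: [474.8, 97.0, 28.6]
ee_rot: [0.132, -3.135, 0.007]
force: [0.4, -0.3, 0.3]
width: 70.3
t 23.4 pos [474.8  97.   28.6] tilt 0.32 jawdir deg 94.8 F [ 0.4 -0.3  0.3] w 70.3 q6 -1.53
tool delta [  3.7  -0.4 -91.4]
tool turn deg -0.1
```

```bash
python3 -m jog '[[[0,0,-5,0,45],[0,0,-10,0,45],[0,0,-20,0,45],[0,0,-30,0,45],[0,0,-40,0,45],[0,0,-30,0,45],[0,0,-20,0,45],[0,0,0,0,45],[0,0,0,0,45],[0,0,0,0,45]]]'; python3 -c "
from h import *
to(400,300,250)"
```

```text
time_s: 24.4
eef_pos: [474.5, 97.6, 194.3]
ee_rot: [0.132, -3.138, 0.007]
force: [0.2, 0.2, -0.8]
width: 70.3
t 24.4 pos [474.5  97.6 194.3] tilt 0.26 jawdir deg 94.8 F [ 0.2  0.2 -0.8] w 70.3 q6 -1.53
tool delta [ 57.2 207.7 -56.6]
```

```bash
python3 -m jog '[[[10,0,-30,0,45],[25,5,-30,0,45],[25,25,-15,0,45],[20,35,0,0,45],[10,40,0,0,45],[5,40,0,0,45],[0,40,0,0,45],[0,25,0,0,45],[0,10,0,0,45],[0,0,0,0,45]]]'
python3 - <<'E'
from h import *
to(400,300,250)
s=cam('scene');save(s,'s6')
cv2.imwrite('pics/s6c.png',cv2.resize(s['img'][150:290,180:370,::-1],None,fx=4,fy=4,interpolation=cv2.INTER_CUBIC))
t=cam('top');save(t,'t6')
vv,uu=np.mgrid[0:420,0:560]
d=t['z_map']; P=np.stack([(uu-t['cx'])/t['f']*d,(vv-t['cy'])/t['f']*d,d],-1)@t['rotation'].T+t['eye']
h=P[...,2]
m=((h>48)&(h<95)).astype(np.uint8)
n,l,st,cc=cv2.connectedComponentsWithStats(m)
for i in range(1,n):
    if 300<st[i,4]<3000:
        q=P[(l==i)&(h>50)][:,:2].astype(np.float32); print(st[i],cv2.minAreaRect(q), np.percentile(h[l==i],[50,97,99]).round(1))
E
```

```text
time_s: 25.4
eef_pos: [353.4, 314.4, 257.1]
ee_rot: [0.126, -3.114, 0.019]
force: [-0.3, 0.2, 1.4]
width: 70.1
t 25.4 pos [353.4 314.4 257.1] tilt 1.58 jawdir deg 94.6 F [-0.3  0.2  1.4] w 70.1 q6 -1.0
tool delta [-45.4 -18.1   6.1]
[ 394  118   36   51 1466] ((703.2352905273438, -305.4276428222656), (80.06534576416016, 116.29641723632812), 76.8156967163086) [68.4 81.3 82.4]
[311 142  29  38 753] ((658.4474487304688, -103.85993957519531), (84.5090103149414, 52.21103286743164), 15.106830596923828) [58.  68.8 69.7]
[412 194  60  14 621] ((562.7756958007812, -377.3052062988281), (136.46763610839844, 30.444744110107422), 88.10198211669922) [77.1 81.8 82.9]
[226 218  25  38 819] ((472.57489013671875, 97.82908630371094), (83.8609390258789, 52.145660400390625), 5.346429347991943) [63.2 80.7 81.7]
[307 220  28  39 815] ((471.0437927246094, -93.74381256103516), (83.99652099609375, 52.31881332397461), 9.073596954345703) [58.  68.8 69.9]
```

View pics/t6.png

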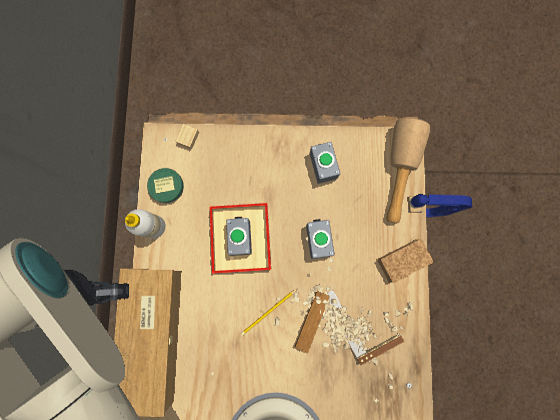

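View pics/s6c.png

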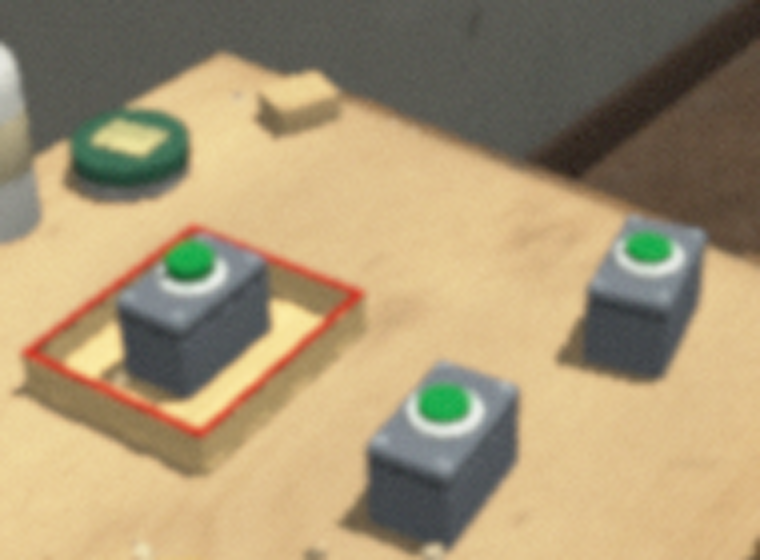

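Run:
```python
from h import *
import pickle
t=pickle.load(open('top0.pkl','rb'))
print('box',[world(t,u,v).round(0) for u,v in ((135,290),(160,340),(140,390),(146,220))])
a=arm.state(); print(a['joint_vel'].round(3),a['force'].round(1))
arm.sign_off()
```

```text
box [array([347., 317.,  90.]), array([243., 254.,  93.]), array([140., 290.,  90.]), array([499., 291., 128.])]
[-0.02  -0.019 -0.004 -0.002  0.003  0.001] [ 0.1 -0.5 -0.9]
the job is handed in; nothing more can be done
```

I tested all three switches, put the faulty one in the red-rimmed tray and handed the job in at about 25.5 s of the 56 s allowed.

- **Test:** I pushed each button down to a hard stop (TCP at about 68 mm, 15–24 N on the wrist). The far-right and near buttons stayed down, with their tops at about 69 mm. The far-left one sprang back to about 74–75 mm, so it is the faulty switch.
- **Faulty switch:** I gripped it by its sides, set it on the tray floor and released it. It stands upright about 1–2 mm from the tray's middle. Its button top is about 75–76 mm above its underside, roughly 3 mm below its first height.
- **Sound switches:** they moved less than 1 mm according to the top camera.
- **Bystanders:** I never went near them, and they look unmoved in the pictures. One check disagreed: my depth-based outline of the mallet's head came out about 9 mm different between pictures. I take this for measurement noise at the head's edge, since the handle's outline agreed to within 0.5 mm.
- **Arm:** it finished clear of everything, with the fingertips at z = 257 mm above a 90 mm high box and only noise-level force on the wrist. It still had a slight joint drift of 0.02 rad/s when I handed in.

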